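# Test the denture case catches

## Robot

A 7-joint arm with a two-finger parallel gripper is mounted at the origin on the work surface. World frame = base frame: x ahead of the robot, y to its left, z up, the work surface at z = 0. Lengths are in m, angles in rad, forces in N, time in s.
With the tool pointing down it reaches from about 0.4 to 0.75 m from the base axis. Payload 19.5 kg.
Tool frame: the origin (TCP) lies on the centre line of the jaws, within the pads' length; the fingertips stand 11 mm ahead of it and the grasp point (between the pads) lies 8 mm behind it; z points along the fingers, y is the line along which they close (so a half turn about z gives the same grasp; the last joint's range is limited). The gripper opens to 85 mm and grips with 20 to 120 N. Pads are 22 mm wide; open, the fingers measure 114 mm over their backs; the gripper's body (76 mm by 85 mm) begins 54 mm behind the grasp point. The pads swing forward as they close: fully open they stand 13 mm farther back than shut.
Start: joints at [1.063, 0.707, -0.028, 1.485, 0.022, 0.951, -0.075], TCP at [0.258, -0.514, 0.242] pointing down, gripper open.
Joint ranges: [-2.71, 2.71], [-0.32, 2.16], [-1.57, 1.52], [0, 2.45], [-1.46, 4.6], [0, 2.02], [-2.83, 2.83]. Speed limits (rad/s): [1.89, 1.89, 2.57, 2.57, 3.01, 3.01, 3.01].

## Interface

Orientations are given as a unit quaternion [x, y, z, w].
In Python, from bench import manip gives the robot as it stands. Calls block until the motion is done:
- manip.goto(position, orientation): joint-space move of the TCP to a pose.
- manip.move_l(position, rot=None, speed=0.15, force_limit=None): straight line of the TCP; rot=None keeps the orientation; speed is the mean speed in m/s. With force_limit (N) it stops when the force on the tool has changed by that much, and returns True; else False.
- manip.goto_joints(angles): joint-space move.
- manip.grip(opening, strength=None): finger opening in m; strength is the grip in N (None keeps the last); returns when the fingers have stopped.
- manip.dwell(seconds).
- manip.ik(position, orientation): joint angles nearest the present ones, or None.
- manip.sense(): the state.
- manip.grab_frame(name): name is "scene" or "top"; returns a dict with "img" (400x640x3 uint8, red, green, blue), "K" (3x3 intrinsics, pixels), "R" (3x3) and "t" (3): a world point X has camera coordinates R X + t. Camera axes: x right, y down, z forward; pixel columns grow to the right and rows downward; lengths in m; the calibration is good to about 2 mm. A picture is of the moment at which its call begins. There is no depth.
A pose or a line that the arm cannot do raises manip.Unreachable and nothing moves.
- manip.sign_off(): hands the job in; it is judged then, once.
The state is a dict: "time": time; "joints": joint angles; "joint_velocities": joint speeds; "tau": joint torques, N m; "eef_pos": TCP position; "ee_rot": TCP orientation; "force": force on the tool from outside, world axes, zero at the start; "moment": the same for the moment, N m; "grip_width": finger opening in m; "grip_force": force on a finger pad.
Only numpy, scipy, OpenCV 4.12 (cv2) and the standard library are available. Lean on these libraries where they do the work, as an engineer would, in place of code of your own. Each camera call takes 0.05 s, during which the arm holds its last target. There are 200 camera calls.

## Task

Test the catch of each of the three denture cases by pressing its lid fully shut at the button. Leave the cases whose lid stays shut closed where they stand; after testing it, move the one whose lid springs open again fully onto the round cork mat, standing upright. Don't disturb the other things.

Things in the scene. Friction and masses are not known exactly. Their poses are not given: they have to be found in the camera images.
- case_a: Round teal plastic denture case, 88 mm across, loose, about 0.17 kg; too wide to grip, so push it by its upright wall (counter to 30 mm high). Origin: centre of its underside. Its x axis points to the hinge, its button lies towards -x; it stands with the hinge roughly towards the robot. Lid: joint lid_a, button: point button_a. One of the three cases has a worn catch; they look alike.
- case_b: A second denture case of the same make and look as case_a; lid joint lid_b, button point button_b.
- case_c: A third denture case of the same make and look as case_a; lid joint lid_c, button point button_c.
- lid_a (a joint): Lid of case_a (86 mm disc, 12 mm thick), rad: 0 = ajar as at the start, front edge lifted 24 mm; 0.28 = fully shut (stop). Grows as it is pressed. A sound catch holds the lid by friction wherever it was pressed to (about 3 N at the button, more if pressed fast), so it stays shut; a worn one needs about the same push but swings back to 0 in about 0.5 s when released.
- lid_b (a joint): Lid of case_b, same meaning as lid_a.
- lid_c (a joint): Lid of case_c, same meaning as lid_a.
- button_a (a point): Centre of the top of the round press button (20 mm across, 4 mm proud) near the front of case_a's lid, 74 mm from the hinge; moves with the lid. About 67 mm above the counter when ajar, 47 mm when shut, 23 mm (ajar) to 30 mm (shut) from the case's centre towards its -x. Rigid beyond shut.
- button_b (a point): Centre of the top of the button on case_b's lid, as button_a.
- button_c (a point): Centre of the top of the button on case_c's lid, as button_a.
- mat: Round cork mat, 170 mm across, fixed and lying practically flush (1 mm, no edge to catch on) on the counter beyond the row of cases. Origin at its centre.
- hairbrush: Bystander: chrome hairbrush lying bristles up, about 220 x 52 x 30 mm, along its own x; origin on its underside near the neck. Loose.
- trinket_dish: Bystander: white ceramic dish, 100 mm across, 24 mm high; origin at the centre of its underside. Loose.
- denture_brush: Bystander: white plastic denture brush lying flat, about 166 x 16 x 22 mm, along its own x; origin on its underside near the middle. Loose.
Mind the look-alikes: they are no part of the job. Leave any green, orange or yellow look-alike of the case_a alone.

How it is judged:
On the way, in this order (a step that is already met when the one before it is completed fails the run):
1. the lid that will not latch has been pressed shut and has sprung back (((value of joint lid_a between 0.19 and 0.26 rad and velocity of joint lid_a below -0.05 rad/s) or (value of joint lid_b between 0.19 and 0.26 rad and velocity of joint lid_b below -0.05 rad/s) or (value of joint lid_c between 0.19 and 0.26 rad and velocity of joint lid_c below -0.05 rad/s))).
2. a case is on the mat (horizontal distance between any of case_a, case_b, case_c and mat below 0.042 m), for 0.2 s.
At the end, for the whole second after the job is handed in: The case whose lid springs open stands upright and at rest wholly on the cork mat (its centre within 42 mm of the mat's centre); the other two stand upright within 30 mm of where they began, their lids shut (joint above 0.245 rad) (((value of joint lid_a above 0.245 rad and distance of case_a from where it was at the start of the episode below 0.03 m) or (horizontal distance between case_a and mat below 0.042 m and value of joint lid_a below 0.12 rad)) and ((value of joint lid_b above 0.245 rad and distance of case_b from where it was at the start of the episode below 0.03 m) or (horizontal distance between case_b and mat below 0.042 m and value of joint lid_b below 0.12 rad)) and ((value of joint lid_c above 0.245 rad and distance of case_c from where it was at the start of the episode below 0.03 m) or (horizontal distance between case_c and mat below 0.042 m and value of joint lid_c below 0.12 rad)) and horizontal distance between any of case_a, case_b, case_c and mat below 0.042 m and height (world z) of each of case_a, case_b, case_c below 0.01 m and angle between each of case_a, case_b, case_c's own z axis and vertical below 0.15 rad and linear speed of each of case_a, case_b, case_c below 0.01 m/s); the robot touches nothing.
It fails at once if the hairbrush, dish or denture brush is pushed more than 30 mm (distance of any of hairbrush, trinket_dish, denture_brush from where it was at the start of the episode above 0.03 m).
It fails at once if a case is tipped over (angle between any of case_a, case_b, case_c's own z axis and vertical above 0.7 rad).
It also fails if it takes over 66 s, if anything falls off the work surface, if the arm or the gripper's body presses on something with over 40 N, if the wrist force passes 120 N, or if a joint passes its speed limit or range.

## Working session

There is one attempt and no reset: what is moved stays moved. The work goes in short steps, each a Python script; the robot and the scene stay as the last script left them, time stands still between calls to the robot, and variables do not carry over. Pictures are saved under pics/ and viewed, at most 10 in all, crops included, and the job is handed in when it is done.

```bash
mkdir -p pics; ls; python3 - <<'E'
from bench import manip
import cv2,numpy as np
s=manip.sense();print(s["time"],s["eef_pos"],s["ee_rot"],s["grip_width"])
for n in("scene","top"):
    f=manip.grab_frame(n);cv2.imwrite(f"pics/{n}0.png",f["img"][...,::-1]);np.savez(f"pics/{n}0.npz",**f)
    print(n,f["K"].tolist(),(-f["R"].T@f["t"]).tolist(),f["R"].round(3).tolist())
E
```

```text
pics
0.0 [ 0.2581367  -0.51354856  0.24184568] [ 9.72995863e-01  2.30821978e-01 -1.52510797e-04 -4.91295401e-04] 0.08556840839358648
scene [[373.84857550862154, 0.0, 323.27914130004314], [0.0, 373.84857550862154, 199.41347944299056], [0.0, 0.0, 1.0]] [1.2113345682397854, 0.4192656469442616, 0.6433351070680551] [[-0.515, 0.857, -0.016], [0.511, 0.292, -0.809], [-0.689, -0.424, -0.588]]
top [[381.30210872202935, 0.0, 316.9470800256994], [0.0, 381.30210872202935, 197.0198422763422], [0.0, 0.0, 1.0]] [0.39692656434867213, 0.007749374539204439, 1.1020656756409246] [[-0.011, -1.0, 0.019], [-0.994, 0.009, -0.108], [0.108, -0.02, -0.994]]
```

View pics/top0.png

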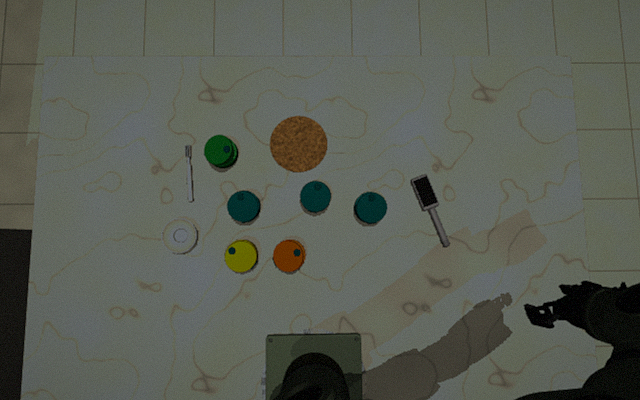

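View pics/scene0.png

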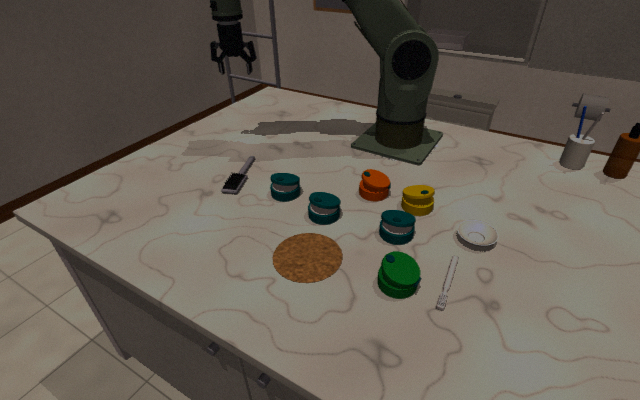

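The top view shows the teal cases at about (244,207), (315,197) and (370,208), with the mat at (298,144). Yellow, orange and green look-alikes stand nearby. The scene view agrees. Next I'll measure the cases and their buttons.

```bash
cat > h.py <<'E'
import numpy as np,cv2
def ray(f,u,v,z):
    R,t=f["R"],f["t"]; c=-R.T@t
    d=R.T@np.linalg.inv(f["K"])@np.array([u,v,1.]); return c+d*(z-c[2])/d[2]
def blobs(f,lo,hi,amin=60):
    h=cv2.cvtColor(f["img"],cv2.COLOR_RGB2HSV); m=cv2.inRange(h,lo,hi)
    n,l,s,c=cv2.connectedComponentsWithStats(m)
    return [(c[i],s[i],l==i) for i in range(1,n) if s[i][4]>=amin]
E
python3 - <<'E'
from h import *
f=dict(np.load("pics/top0.npz")); g=dict(np.load("pics/scene0.npz"))
for n,q in(("top",f),("scene",g)):
  for c,s,m in blobs(q,(80,90,20),(105,255,255),15): print(n,"teal",c.round(1),s, ray(q,*c,.05).round(3))
for c,s,m in blobs(f,(5,80,60),(25,255,255),400): print("mat/yel/or",c.round(1),s,ray(f,*c,0).round(3))
for c,s,m in blobs(f,(45,120,20),(75,255,255),100): print("green",c.round(1),s,ray(f,*c,.04).round(3))
a=f["img"][120:280,160:460,::-1]; b=g["img"][150:250,250:450,::-1]
a=cv2.resize(a,None,fx=2.6,fy=2.0*1.3,interpolation=2)*1
a=np.clip(a.astype(float)*2,0,255).astype(np.uint8)
cv2.imwrite("pics/cropT.png",a)
E
```

```text
top teal [226.2 148.6] [223 146   7   7  32] [0.65  0.239 0.05 ]
top teal [315.1 196.1] [300 181  31  32 732] [ 0.514 -0.008  0.05 ]
top teal [243.1 205.8] [227 191  33  32 778] [0.488 0.191 0.05 ]
top teal [370.6 207.1] [355 192  32  32 759] [ 0.482 -0.162  0.05 ]
top teal [231.5 250.5] [229 248   6   6  32] [0.367 0.221 0.05 ]
top teal [296.7 252.4] [294 250   6   6  32] [0.36  0.044 0.05 ]
scene teal [284.2 185.6] [271 173  29  28 542] [ 0.515 -0.14   0.05 ]
scene teal [323.3 206.6] [308 192  32  32 675] [0.544 0.008 0.05 ]
scene teal [396.9 225.4] [380 210  35  35 766] [0.52  0.204 0.05 ]
scene teal [389.8 258.1] [386 255   9   8  51] [0.633 0.233 0.05 ]
scene teal [416.4 282.6] [413 278   8   9  21] [0.671 0.307 0.05 ]
mat/yel/or [298.1 143.6] [ 269  116   58   56 2522] [0.675 0.039 0.   ]
mat/yel/or [288.6 255.1] [273 239  33  33 813] [0.35  0.068 0.   ]
green [219.8 150.7] [205 135  32  33 750] [0.646 0.259 0.04 ]
```

View pics/cropT.png

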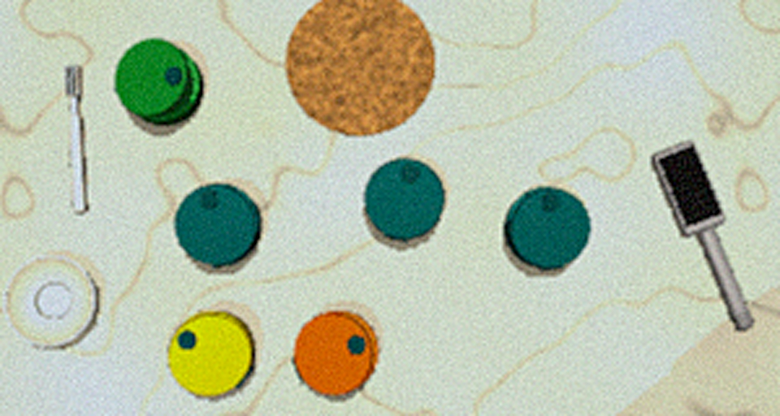

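The crop shows the three buttons at top-image pixels of about (241,197), (318,187) and (371,198), all on the far side of the lids. I'll cast them onto z=0.067 and check each against its lid centre before pressing.

```bash
python3 - <<'E'
from h import *
f=dict(np.load("pics/top0.npz")); g=dict(np.load("pics/scene0.npz"))
gr=cv2.GaussianBlur(f["img"],(0,0),0.8).astype(float).sum(2)
for c,s,m in blobs(f,(80,90,20),(105,255,255),300):
    (x,y),r=cv2.minEnclosingCircle(cv2.findContours(m.astype(np.uint8),0,2)[0][0])
    vv,uu=np.mgrid[:400,:640]; k=(np.hypot(uu-x,vv-y)<r-4)&(vv<y)
    d=np.clip(np.median(gr[k])-8-gr,0,None)*k
    b=(uu*d).sum()/d.sum(),(vv*d).sum()/d.sum()
    B=ray(f,*b,.067);L=ray(f,*c,.053); R=f["R"]@B+f["t"]
    print("btn px",np.round(b,1),B.round(3),"lid",L.round(3),"diff",(B-L)[:2].round(3),r)
for u,v in((240.8,196.9),(317.7,186.5),(371.2,198.1)):
    B=ray(f,u,v,.067);p=g["K"]@(g["R"]@B+g["t"]);print("manual",B.round(3),"in scene",(p[:2]/p[2]).round(1))
E
```

```text
btn px [317.  187.4] [ 0.536 -0.014  0.067] lid [ 0.513 -0.008  0.053] diff [ 0.023 -0.005] 15.57384967803955
btn px [240.4 196.9] [0.511 0.195 0.067] lid [0.488 0.19  0.053] diff [0.023 0.005] 16.253673553466797
btn px [371.  198.2] [ 0.505 -0.161  0.067] lid [ 0.481 -0.162  0.053] diff [0.023 0.001] 15.976600646972656
manual [0.511 0.194 0.067] in scene [395.2 216.8]
manual [ 0.538 -0.016  0.067] in scene [316.8 197.6]
manual [ 0.505 -0.162  0.067] in scene [279.6 177. ]
```

```bash
cat > press.py <<'E'
from bench import manip
import numpy as np
Q=[1,0,0,0]
def press(B,d):
    d=np.array(d)/np.hypot(*d); lo=np.r_[B[:2],0]; s=lo+[0,0,.092]; e=lo+np.r_[d*.007,.050]
    manip.goto(s+[0,0,.05],Q); manip.move_l(s,speed=.1)
    h=manip.move_l(e,speed=.02,force_limit=14)
    st=manip.sense(); print(h,st["eef_pos"].round(4),st["force"].round(1),round(st["time"],2))
    manip.move_l(st["eef_pos"]+[0,0,.07],speed=.12)
E
python3 - <<'E'
from press import *
manip.grip(0.0)
for B,d in(((.505,-.1615),(1,.0)),((.537,-.015),(.97,-.2)),((.511,.1945),(.97,.2))): press(B,d)
manip.goto([.45,.0,.35],Q) if 0 else manip.goto([.3,-.35,.25],Q)
from h import *
for n in("scene","top"):
    f=manip.grab_frame(n);np.savez(f"pics/{n}1.npz",**f)
    cv2.imwrite(f"pics/{n}1.png",np.clip(cv2.resize(f["img"][120:270,200:440] if n=="scene" else f["img"][120:280,160:460],None,fx=2.6,fy=2.6,interpolation=2).astype(float)*2,0,255).astype(np.uint8)[...,::-1])
    for c,s,m in blobs(f,(80,90,20),(105,255,255),300): print(n,c.round(1),s)
print(manip.sense()["time"])
E
```

```text
True [ 0.511  -0.1615  0.0574] [-1.6  1.3 16.7] 4.71
True [ 0.5431 -0.0163  0.057 ] [-2.7  0.5 17.3] 8.32
True [0.5169 0.1957 0.0575] [-1.8 -0.1 15.4] 12.13
scene [284.2 186.9] [271 174  29  27 640]
scene [323.5 206.6] [308 192  32  32 680]
scene [396.4 227.1] [379 211  35  34 951]
top [315.1 196.1] [301 181  30  32 729]
top [243.2 205.5] [228 191  31  32 739]
top [370.4 206.8] [356 192  30  32 727]
15.1167
```

View pics/scene1.png

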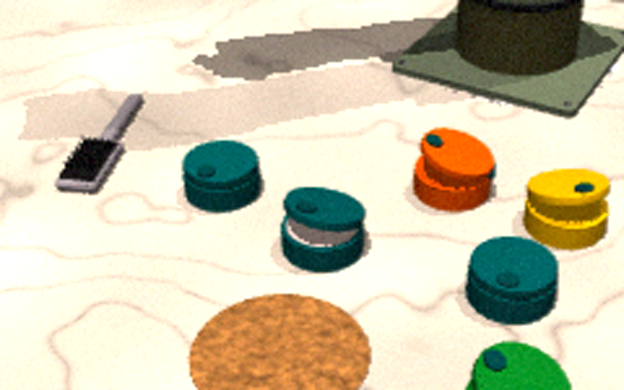

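View pics/top1.png

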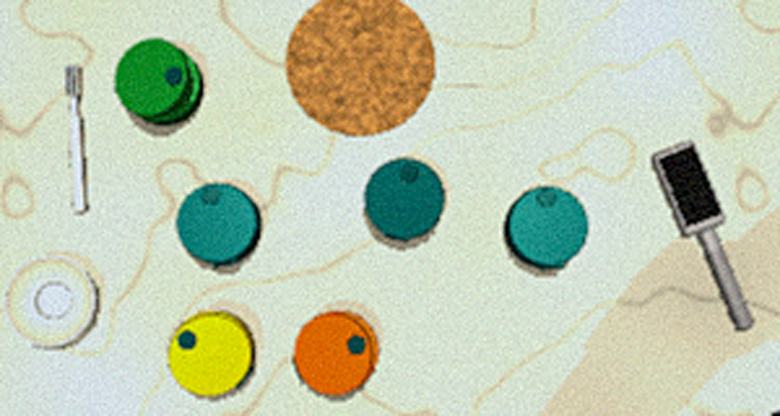

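The scene view shows the middle case (crop (325,225)) ajar again while the two outer lids stayed shut, so the middle one is worn. No case has visibly moved. I'll cradle it between half-open fingers and push it towards the mat.

```bash
cat > push.py <<'E'
from bench import manip
from h import *
def push(C,M,off,back=.08,speed=.06,away=True):
    C,M=np.array(C),np.array(M); d=(M-C)/np.linalg.norm(M-C); y=np.arctan2(d[1],d[0])
    q=[np.cos(y/2),np.sin(y/2),0,0]; P=lambda p,z:np.r_[p,z]
    s=C-d*back
    manip.goto(P(s,.15),q); print("down hit",manip.move_l(P(s,.021),speed=.1,force_limit=8))
    print("push hit",manip.move_l(P(M-d*off,.021),speed=speed,force_limit=15))
    st=manip.sense();print(st["eef_pos"].round(4),st["force"].round(1),st["grip_width"])
    manip.move_l(P(M-d*(off+.04),.021),speed=.1); manip.move_l(P(M-d*(off+.04),.2),speed=.15)
E
python3 - <<'E'
from push import *
manip.grip(.055); push((.513,-.009),(.675,.039),.048)
manip.goto([.3,-.35,.25],[1,0,0,0])
f=manip.grab_frame("top");np.savez("pics/top2.npz",**f)
cv2.imwrite("pics/top2.png",np.clip(cv2.resize(f["img"][100:270,160:460],None,fx=2.6,fy=2.6,interpolation=2).astype(float)*2,0,255).astype(np.uint8)[...,::-1])
for c,s,m in blobs(f,(80,90,20),(105,255,255),300): print(c.round(1),s,ray(f,*c,.053).round(3))
print(manip.sense()["time"])
E
```

```text
down hit False
push hit False
[0.6289 0.0254 0.021 ] [-1.  -0.7  0. ] 0.05503722316090915
[298.  141.3] [284 126  30  31 723] [0.669 0.038 0.053]
[243.2 205.6] [228 191  32  32 746] [0.489 0.19  0.053]
[370.4 206.8] [356 192  30  32 726] [ 0.482 -0.161  0.053]
25.625
```

View pics/top2.png

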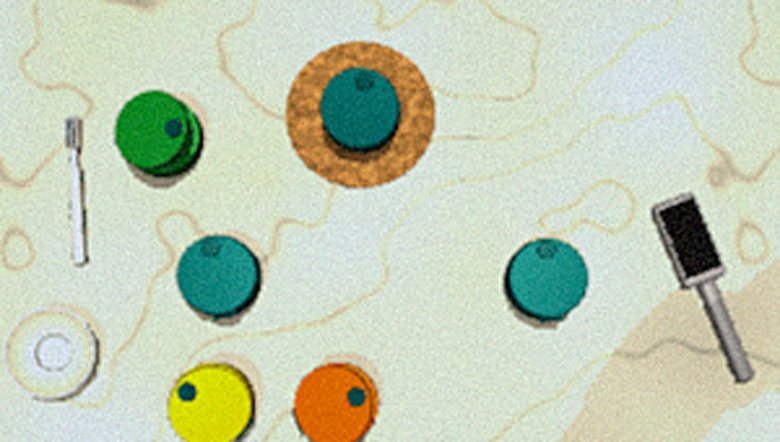

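The worn case stands in the middle of the mat, measured at about (0.669, 0.038) against the mat's (0.675, 0.039). The other two cases are shut and haven't moved, and the arm is clear.

```bash
python3 -c "
from bench import manip
print(manip.sign_off())"
```

```text
the job is handed in; nothing more can be done
None
```

I pressed all three lids shut: the middle case sprang open and now stands upright on the cork mat, about 6 mm off its centre by camera, while the other two stayed shut where they stood; the job is handed in (about 26 s used), but no verdict came back.

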